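Set the slow speed and hold the sprung hood open for dressing the whetstone

ROBOT

A 6-joint arm with a two-finger parallel gripper is mounted at the origin on a cart in front of the work surface, level with it; the furniture and walls round the work are solid. World frame = base frame: x ahead of the robot, y to its left, z up, the work surface at z = 0. Lengths are in m, angles in rad, forces in N, time in s.
With the tool pointing down it reaches from about 0.275 to 0.725 m from the base axis. Payload 5.6 kg.
Tool frame: the origin (TCP) lies at the very end of the fingers, on their centre line; the grasp point (between the pads) lies 19 mm behind it; z points along the fingers, y is the direction in which the jaws open and shut (so a half turn about z gives the same grasp; the last joint's range is limited). The gripper opens to 85 mm and grips with 20 to 120 N. Pads are 22 mm wide; open, the fingers measure 114 mm over their backs; the gripper's body (76 mm by 85 mm) begins 54 mm behind the grasp point. The pads swing forward as they close: fully open they stand 13 mm farther back than shut.
Start: joints at [-1.003, 0.255, 0.108, 0, -1.424, -0.285], TCP at [0.153, -0.528, 0.231] pointing down, gripper open.
Joint ranges: [-2.95, 2.95], [-1.21, 1.97], [-1.09, 1.5], [-2.87, 1.71], [-2.94, -0.07], [-3.05, 3.05]. Speed limits (rad/s): [2.57, 2.57, 3.14, 3.14, 3.14, 3.14].

INTERFACE

Orientations are given as a unit quaternion [w, x, y, z].
In Python, from workcell import ctrl, claw, ik, imaging, current_time_s, current_joint_pos, current_joint_vel, current_joint_torque, current_ee_pos, current_ee_rot, current_contact_force, current_wrist_torque, current_width gives the robot as it stands. Calls block until the motion is done:
- ctrl.goto(position, orientation): joint-space move of the TCP to a pose.
- ctrl.move_linear(position, v=0.15, attitude=None, guard=None): straight line of the TCP; attitude=None keeps the orientation; v is the mean speed in m/s. With guard (N) it stops when the force on the tool has changed by that much, and returns True; else False.
- ctrl.move_joints(angles): joint-space move.
- claw.gripper_open() and claw.close(grip_force=None): open the fingers fully, or close them until they stop; grip_force is the grip in N (None keeps the last).
- ctrl.hold(seconds).
- ik(position, orientation): joint angles nearest the present ones, or None.
- imaging.camera(name): name is "side" or "top"; returns a dict with "pixels" (420x560x3 uint8, red, green, blue), "intrinsics" (3x3 intrinsics, pixels), "dist_coeffs" ([k1, k2, p1, p2, k3] as OpenCV has them; the pictures are not rectified), "rvec" (rotation vector, rad) and "tvec" (3), from world to camera coordinates, as OpenCV has them. Camera axes: x right, y down, z forward; pixel columns grow to the right and rows downward; lengths in m; the calibration is good to about 2 mm. A picture is of the moment at which its call begins. There is no depth.
A pose or a line that the arm cannot do raises ctrl.MotionError and nothing moves.
- ctrl.close_job(): hands the job in, once; it reports no verdict.
Readings, each from a call of its own:
- current_time_s(): time.
- current_joint_pos(): joint angles.
- current_joint_vel(): joint speeds.
- current_joint_torque(): joint torques, N m.
- current_ee_pos(): TCP position.
- current_ee_rot(): TCP orientation.
- current_contact_force(): force on the tool from outside, world axes, zero at the start.
- current_wrist_torque(): the same for the moment, N m.
- current_width(): finger opening in m.
Only numpy, scipy, OpenCV 4.12 (cv2) and the standard library are available. Lean on these libraries where they do the work, as an engineer would, in place of code of your own. Each camera call takes 0.05 s, during which the arm holds its last target. There are 200 camera calls.

TASK

I am going to dress the wheel of the little grey whetstone sharpener. With its hood still shut, turn the speed knob on its deck back to the long line near the slow end of its scale; then lift the sprung hood by its bow handle until its pointer lines up with the index clamped on the quadrant, and finish holding it there with the gripper so that I can reach in underneath. Leave the index where it is set and do not disturb the things lying round the machine.

Things in the scene. Friction and masses are not known exactly. Their poses are not given: they have to be found in the camera images.
- sharpener: whetstone sharpener: grey steel housing 270 long (x) x 160 wide (y) mm, fixed to the table, flat deck 85 mm high. Origin: centre of its underside; x points from its front (deck with the knob, towards the robot) to its back (hood hinge), y to its left, z up. On its left side a quadrant, a steel arc strip about the hinge axis, rises to 200 mm, at most 104 mm left of the middle
- speed_knob (a joint): knob angle in rad, 0 (stop) to 4.71, growing clockwise from above; it stays where left. At value v its white pointer line lies 2.356 - v from the sharpener's x towards its y. Scale: short lines every 22.5 degrees and one long broad line at 0.785 rad, where the pointer looks straight to the sharpener's left. It starts faster (1.6 to 2.25, pointer between half left and towards the hood)
- knob_grip (a point): point on the vertical axis of the speed knob, 108 mm above the table, 11 mm below the knob's flat top: the height to grip. The knob is a round fluted black cylinder, 37 mm across at the grip and 33 mm tall, on the front deck, 95 mm in front of the sharpener's origin and 59 mm in front of the handle's bar; about 0.05 N m turns it
- hood (a joint): opening angle of the hood in rad: 0 shut (level, as it starts), growing as its front edge rises, up to 1.35. A torsion spring pulls it shut: about 8 N at the handle starts it and about 10 to 12 N holds it at 0.6 rad; let go, it snaps shut
- hood_handle (a point): middle of the bar of the bow handle on the hood's front edge: dark round steel bar 11 mm thick, 100 mm long along the sharpener's y, 134 mm above the table when shut, 28 mm clear of the hood (steel frame 160 mm square, clear window). Shut, it lies 153 mm in front of the hinge axis and 42 mm above it; it travels on an arc about that axis, and its frame turns with the hood
- hood_hinge (a point): middle of the hood's hinge axis, 117 mm behind the sharpener's origin and 92 mm above the table; the axis runs along the sharpener's y axis
- index (a joint): where the index is clamped on the quadrant, in rad: the pointer (a small dark finger on top of the hood's left edge) lines up with it when the hood's opening angle equals this value (0.42 to 0.75, different at each start). The index is a dark steel block about 16 x 11 x 9 mm with a round thumbscrew on the arc's outer edge; the arc has a line every 10 degrees of opening
- index_tip (a point): inner end of the index, at the arc's outer edge, 109 mm from the hinge axis, 88 mm to the left of the sharpener's middle. Seen from the hinge it stands 0.16 rad higher than the index's value, as the pointer stands 0.16 rad above the hood's plane
- dressing_stick: grey abrasive stick, 22 x 130 x 22 mm, lying loose on the table to the right of the sharpener's front; leave it. Origin at the centre of its underside
- oil_bottle: small white bottle with a red cap, 37 mm across and 113 mm tall, standing loose to the left of the sharpener; leave it. Origin at the centre of its underside
- clipper_blade_1: steel hair-clipper blade, 32 x 44 x 8 mm, lying loose to the left of the sharpener; leave it. Origin at the centre of its underside
- bush_1: steel bush, 27 mm across and 30 mm tall, standing loose near the dressing stick; leave it. Origin at the centre of its underside
- lamp_mast (a point): point on the vertical mast of the clamp lamp, half-way up: a steel tube 15 mm thick at the table's left front edge, from the table to 0.65 m, with the lamp's arm going back (x) from its top; keep the robot clear of it. It is near the robot's way from its start to the sharpener: draw back towards the base (smaller y) first

How it is judged:
By the outcome, as a careful person would: the job done as asked, in the order asked, and still so for the second after the job is handed in, while the arm keeps its last pose, push and grip.
It also fails if it takes over 54 s, if anything falls off the work surface, if the arm or the gripper's body presses on something with over 40 N, if the wrist force passes 120 N, or if a joint passes its speed limit or range.

## Working session

There is one attempt and no reset: what is moved stays moved. The work goes in short steps, each a Python script; the robot and the scene stay as the last script left them, time stands still between calls to the robot, and variables do not carry over. Pictures are saved under pics/ and viewed, about 8 in all and at most 12, crops included, and the job is handed in when it is done.

```bash
mkdir -p pics; ls; python3 - <<'E'
from workcell import *
import cv2,numpy as np
for n in("side","top"):
    c=imaging.camera(n);cv2.imwrite(f"pics/{n}0.png",cv2.resize(c["pixels"][:,:,::-1],(784,588),interpolation=cv2.INTER_CUBIC))
    np.savez(n+"0.npz",**c)
    R=cv2.Rodrigues(c["rvec"])[0];print(n,-R.T@np.ravel(c["tvec"]),R[2],c["intrinsics"],c["dist_coeffs"])
print(current_time_s(),current_ee_pos(),current_ee_rot())
E
```

```text
pics
side [ 1.43613894 -0.08298162  1.0997335 ] [-0.68701934  0.21828514 -0.69307721] [[482.90232028   0.         280.50179997]
 [  0.         482.90232028 207.15418555]
 [  0.           0.           1.        ]] [0.05721473 0.         0.         0.         0.        ]
top [0.36763769 0.20213093 1.39812936] [ 0.12870817 -0.01172416 -0.99161321] [[402.12702192   0.         281.15385065]
 [  0.         402.12702192 209.44207335]
 [  0.           0.           1.        ]] [0.01684637 0.         0.         0.         0.        ]
0.1 [ 0.15338501 -0.52771758  0.2305    ] [-1.62650073e-04 -1.40896113e-01  9.90024020e-01  8.35389412e-04]
```

View pics/side0.png

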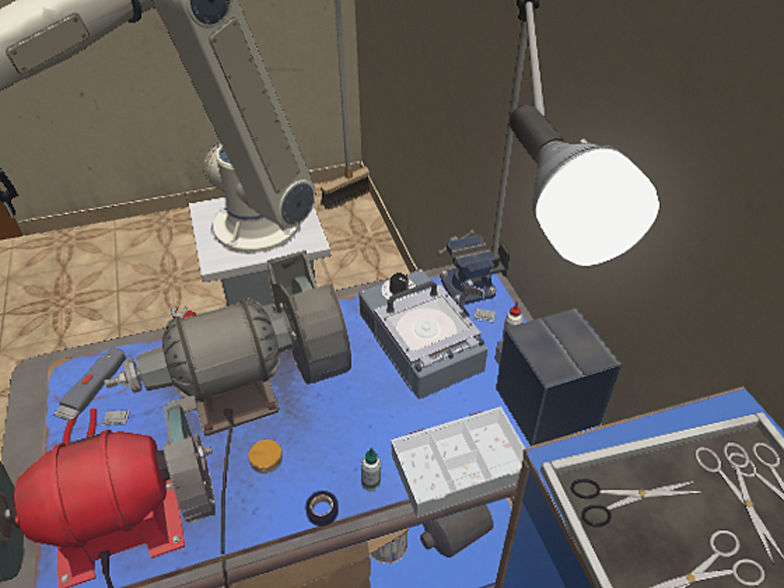

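View pics/top0.png

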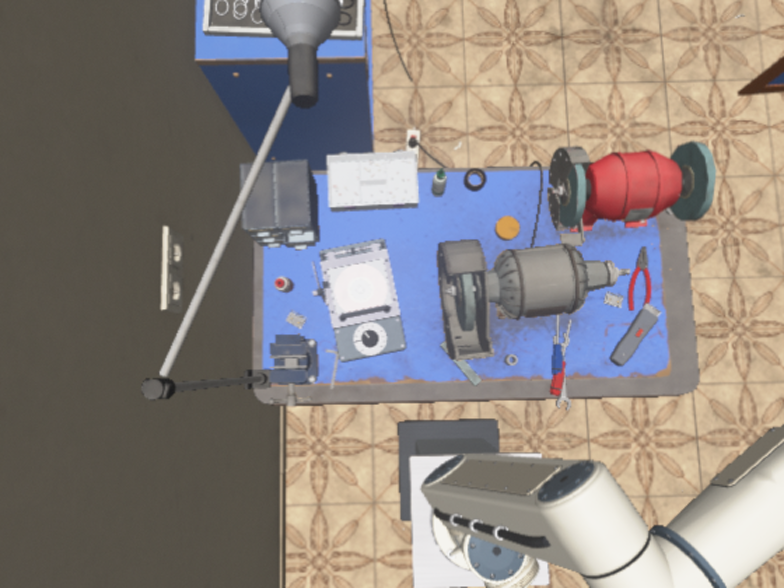

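The side view shows the sharpener at about (425,330), with its knob at (400,282). In the top view it is at about (360,300), with the knob at (369,339), the bottle at (283,284), the mast foot near (262,378) and a vice at (292,358). I'll enlarge both.

```bash
python3 - <<'E'
import cv2,numpy as np
t=np.load("top0.npz")["pixels"][:,:,::-1];s=np.load("side0.npz")["pixels"][:,:,::-1]
def crop(i,x,y,w,h,k):
    o=cv2.resize(i[y:y+h,x:x+w],None,fx=k,fy=k,interpolation=cv2.INTER_CUBIC)
    for a in range(0,w,10): cv2.putText(o,str(x+a),(a*k,8),0,.3,(0,255,255),1);cv2.line(o,(a*k,10),(a*k,14),(0,255,255),1)
    for a in range(0,h,10): cv2.putText(o,str(y+a),(0,a*k+4),0,.3,(0,255,255),1)
    return o
cv2.imwrite("pics/tc.png",crop(t,205,165,90,100,6)); cv2.imwrite("pics/sc.png",crop(s,250,188,100,100,6))
E
```

```text
(no output)
```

View pics/tc.png

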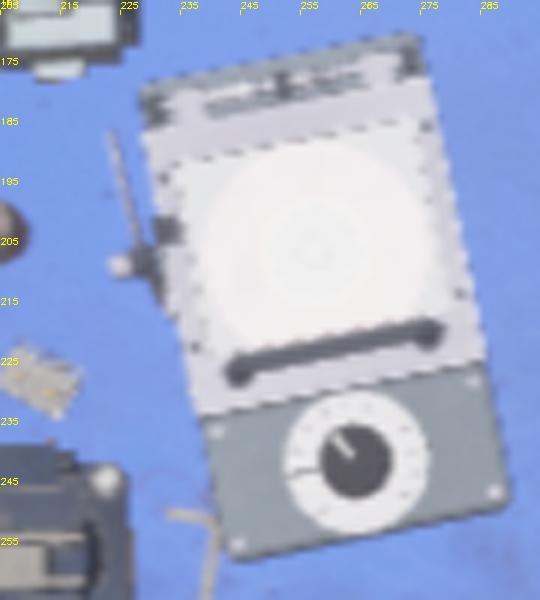

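View pics/sc.png

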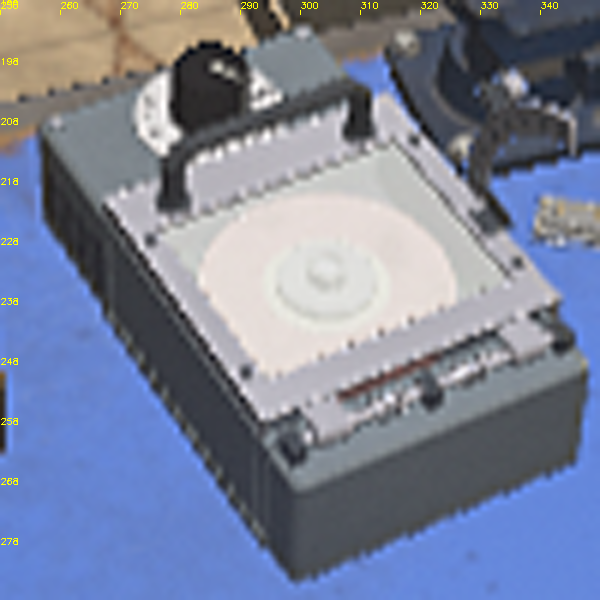

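Top crop: knob centre is about (264.2,241.8), the bar runs (244.7,227) to (276.7,220.3), and the index block is about (229.7,208.7). Side crop: the index is about (335,203). I'll fit the pose now.

```bash
cat > h.py <<'E'
import cv2,numpy as np
from scipy.optimize import least_squares
C={n:dict(np.load(n+"0.npz")) for n in("top","side")}
def proj(n,P):
    c=C[n];return cv2.projectPoints(np.atleast_2d(np.float64(P)),c["rvec"],c["tvec"],c["intrinsics"],c["dist_coeffs"])[0][:,0]
def W(p,P):
    P=np.atleast_2d(P);c,s=np.cos(p[2]),np.sin(p[2])
    return np.c_[p[0]+c*P[:,0]-s*P[:,1],p[1]+s*P[:,0]+c*P[:,1],P[:,2]]
def hoodpt(r,a,y): return [.117-0-r*np.cos(a),y,.092+r*np.sin(a)]
E
python3 - <<'E'
from h import *
o=lambda n,u,v:(np.array([205,165])+np.array([u,v])/6 if n=="top" else np.array([250,188])+np.array([u,v])/6)
# (cam, crop px, local point)
M=[("top",(235,560),(-.135,.08,.085)),("top",(509,507),(-.135,-.08,.085)),("top",(355,461),(-.095,0,.119)),
("top",(232,372),(-.036,.05,.134)),("top",(438,330),(-.036,-.05,.134)),
("side",(297,580),(.135,-.08,0)),("side",(575,465),(.135,.08,0)),("side",(297,488),(.135,-.08,.085)),("side",(585,370),(.135,.08,.085)),("side",(40,130),(-.135,-.08,.085)),
("side",(175,152),(-.036,-.05,.134)),("side",(362,88),(-.036,.05,.134))]
L=np.array([m[2] for m in M])
def res(p,idx=None):
    w=W(p,L);r=[]
    for i,m in enumerate(M): r.append(proj(m[0],w[i])[0]-o(m[0],*m[1]))
    return np.array(r)
f=least_squares(lambda p:res(p).ravel(),[.4,.2,0],loss="soft_l1");p=f.x;np.save("p.npy",p)
print(p);print(np.round(res(p),1).tolist())
for n in C:
    m=[i for i in range(len(M)) if M[i][0]==n]
    g=least_squares(lambda q:res(q)[m].ravel(),p);print(n,g.x)
for lab,l in dict(knob=(-.095,0,.108),bar=(-.036,0,.134),hinge=(.117,0,.092)).items(): print(lab,W(p,l))
# pointer angle
a=o("top",355,461)
for uv in((335,430),(340,436),(350,453)):
  d=o("top",*uv)-a
  vs=np.linspace(.5,2.8,200);e=[]
  for v in vs:
    t=2.356-v;q=proj("top",W(p,[(-.095,0,.119),(-.095+.012*np.cos(t),.012*np.sin(t),.119)]));q=q[1]-q[0]
    e.append(q@d/np.linalg.norm(q)/np.linalg.norm(d))
  print("v",vs[np.argmax(e)])
for i in np.arange(.4,.8,.05):
  P=W(p,[hoodpt(.109,i+.16,.088),hoodpt(.117,i+.16,.088)])
  print(round(i,2),((proj("top",P)-[205,165])*6).round().tolist(),((proj("side",P)-[250,188])*6).round().tolist())
E
```

```text
[0.52581564 0.26406878 0.19311972]
[[-2.0, 1.1], [0.6, -0.8], [-0.8, -0.4], [0.1, -0.7], [-3.2, -0.5], [-0.8, 3.8], [0.4, 1.3], [-0.1, -0.1], [1.5, -2.3], [-2.6, -1.8], [-0.8, -0.3], [-1.9, -1.3]]
top [0.52530471 0.2587495  0.16963328]
side [0.52603623 0.26656433 0.17688655]
knob [[0.43258167 0.24583623 0.108     ]]
bar [[0.49048487 0.2571596  0.134     ]]
hinge [[0.64064064 0.2865236  0.092     ]]
v 1.9909547738693465
v 2.0256281407035175
v 2.014070351758794
0.4 [[135.0, 268.0], [136.0, 279.0]] [[487.0, 106.0], [480.0, 91.0]]
0.45 [[133.0, 261.0], [134.0, 272.0]] [[491.0, 103.0], [484.0, 87.0]]
0.5 [[130.0, 254.0], [131.0, 264.0]] [[496.0, 100.0], [489.0, 84.0]]
0.55 [[128.0, 246.0], [129.0, 256.0]] [[500.0, 98.0], [494.0, 82.0]]
0.6 [[125.0, 238.0], [126.0, 248.0]] [[505.0, 96.0], [499.0, 80.0]]
0.65 [[123.0, 230.0], [124.0, 239.0]] [[510.0, 95.0], [505.0, 79.0]]
0.7 [[121.0, 221.0], [121.0, 229.0]] [[516.0, 95.0], [511.0, 78.0]]
0.75 [[118.0, 212.0], [118.0, 220.0]] [[522.0, 95.0], [517.0, 78.0]]
```

```bash
python3 - <<'E'
from h import *
o=lambda n,u,v:(np.array([205,165])+np.array([u,v])/6 if n=="top" else np.array([250,188])+np.array([u,v])/6)
M=[("top",(235,560),(-.135,.08,.085)),("top",(509,507),(-.135,-.08,.085)),("top",(355,461),(-.095,0,.119)),("top",(355,461),(-.095,0,.119)),
("top",(235,373),(-.036,1,.134)),("top",(434,332),(-.036,-1,.134)),("side",(212,64),(-.095,0,.119)),
("side",(40,130),(-.135,-.08,.085)),("side",(297,488),(.135,-.08,.085)),
("side",(172,152),(-.036,-1,.134)),("side",(362,90),(-.036,1,.134))]
def res(p):
    r=[]
    for c,uv,l in M:
        l=list(l)
        if abs(l[1])==1:l[1]*=p[3]
        r.append(proj(c,W(p,l))[0]-o(c,*uv))
    return np.array(r)
for sub in(range(11),range(6),range(6,11)):
    s=list(sub);g=least_squares(lambda q:res(q)[s].ravel(),[.525,.26,.18,.055]);print(g.x,np.round(res(g.x)[s],1).tolist())
    if len(s)==11:p=g.x;np.save("p.npy",p)
im={n:cv2.resize(C[n]["pixels"][y:y+100,x:x+100,::-1],None,fx=6,fy=6,interpolation=cv2.INTER_CUBIC) for n,x,y in(("top",205,165),("side",250,188))}
def dr(l,col,closed=False):
    for n,off in(("top",(205,165)),("side",(250,188))):
        q=np.int32(np.round((proj(n,W(p,l))-off+.5)*6));cv2.polylines(im[n],[q],closed,col,1,cv2.LINE_AA)
t=np.linspace(0,2*np.pi,40)
dr([(-.135,.08,.085),(-.135,-.08,.085),(.135,-.08,.085),(.135,.08,.085)],(0,0,255),True)
dr(np.c_[-.095+.0165*np.cos(t),.0165*np.sin(t),.119+0*t],(0,255,0),True)
dr([(-.036,.055,.134),(-.036,-.055,.134)],(0,255,0))
dr([(.117,.08,.092),(.117,-.08,.092)],(255,0,0))
dr([hoodpt(.109,a,.088) for a in np.linspace(.2,1.57,30)],(0,140,255))
for i in np.arange(.4,.81,.1): dr([hoodpt(.105,i+.16,.088),hoodpt(.117,i+.16,.088)],(255,0,255) if abs(i-.6)>.01 else (0,255,255))
cv2.imwrite("pics/ov.png",np.hstack([cv2.resize(im["top"][:,:560],None,fx=1,fy=1)[:, 0:330],im["side"][:,150:600]])[:600])
E
```

```text
[0.52674433 0.26386032 0.190011   0.05238786] [[-2.0, 0.8], [0.5, -1.0], [-0.8, -0.7], [-0.8, -0.7], [-1.1, -1.0], [-1.8, -1.2], [-1.6, 0.3], [-2.4, -1.6], [-0.2, 0.2], [-1.0, 0.2], [-1.1, -1.7]]
[0.52496809 0.25911073 0.1713327  0.05333083] [[-1.4, 1.0], [1.4, 0.1], [0.2, -0.0], [0.2, -0.0], [-0.2, -0.7], [-0.1, -0.4]]
[0.53023754 0.26628472 0.17354874 0.05136232] [[0.0, 0.7], [-0.9, -1.6], [0.1, 0.9], [0.6, 0.4], [0.1, -0.8]]
```

View pics/ov.png

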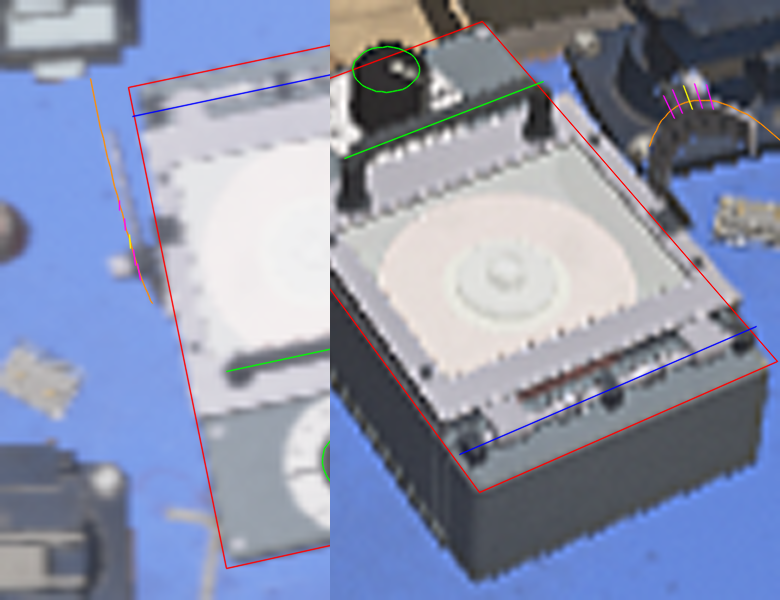

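```bash
python3 - <<'E'
from h import *
o=lambda n,u,v:((np.array([205,165]) if n=="top" else np.array([250,188]))+(np.array([u,v])+.5)/6-.5)
M=[("top",(231,562),(-.135,.08,.085)),("top",(511,507),(-.135,-.08,.085)),("top",(355,461),(-.095,0,.119)),("top",(355,461),(-.095,0,.119)),
("top",(235,373),(-.036,1,.134)),("top",(434,332),(-.036,-1,.134)),("top",(142,90),(.135,.08,.085)),("top",(420,35),(.135,-.08,.085)),
("side",(210,64),(-.095,0,.119)),("side",(210,64),(-.095,0,.119)),("side",(36,130),(-.135,-.08,.085)),("side",(297,490),(.135,-.08,.085)),("side",(588,370),(.135,.08,.085)),
("side",(172,152),(-.036,-1,.134)),("side",(362,90),(-.036,1,.134))]
def res(p):
    r=[]
    for c,uv,l in M:
        l=list(l)
        if abs(l[1])==1:l[1]*=p[3]
        r.append(proj(c,W(p,l))[0]-o(c,*uv))
    return np.array(r)
for sub in(range(8),range(8,15),range(15)):
    s=list(sub);g=least_squares(lambda q:res(q)[s].ravel(),[.525,.26,.18,.055]);p=g.x;print(p,np.round(res(p)[s],1).tolist())
    print(W(p,[(-.095,0,.108),(-.036,0,.134)]).round(4).tolist())
np.save("p.npy",p)
E
```

```text
[0.5254356  0.26028269 0.17001017 0.05333019] [[-0.8, 0.9], [1.0, 0.5], [0.2, 0.3], [0.2, 0.3], [-0.1, -0.4], [-0.1, -0.1], [-0.7, -0.8], [0.3, -0.7]]
[[0.4318, 0.2442, 0.108], [0.49, 0.2542, 0.134]]
[0.52810564 0.26432218 0.169077   0.0512967 ] [[0.1, 0.8], [0.1, 0.8], [-0.5, -1.6], [-0.7, 0.5], [1.2, -0.5], [0.2, 0.4], [-0.3, -0.7]]
[[0.4345, 0.2483, 0.108], [0.4926, 0.2583, 0.134]]
[0.52664885 0.26251518 0.17194539 0.05227903] [[-1.4, 0.6], [0.4, 0.0], [-0.5, -0.1], [-0.5, -0.1], [-0.5, -0.8], [-1.1, -0.4], [-1.4, -1.1], [-0.5, -1.0], [-0.8, 0.6], [-0.8, 0.6], [-1.3, -1.7], [-1.4, 0.3], [0.5, -0.8], [-0.9, 0.4], [-0.8, -1.0]]
[[0.433, 0.2463, 0.108], [0.4912, 0.2564, 0.134]]
```

```bash
cat >> h.py <<'E'
from scipy.spatial.transform import Rotation as Ro
p=np.array([.5268,.2623,.170])
def quat(phi,th=0,yaw=.170):
    """tool down, x-tool at heading phi, then turned by th about the sharpener's y axis"""
    R=Ro.from_rotvec(th*np.array([-np.sin(yaw),np.cos(yaw),0]))*Ro.from_matrix(Ro.from_euler("z",phi).as_matrix()@np.diag([1,-1,-1]))
    q=R.as_quat();return [q[3],q[0],q[1],q[2]]
def shot(n,f):
    from workcell import imaging
    c=imaging.camera(n);np.savez(f,**c);return c["pixels"]
E
python3 - <<'E'
from h import *
from workcell import *
def ray(n,u,v,z):
    c=C[n];d=cv2.undistortPoints(np.array([[[u,v]]],float),c["intrinsics"],c["dist_coeffs"])[0,0]
    R=cv2.Rodrigues(c["rvec"])[0];o=-R.T@c["tvec"].ravel();d=R.T@np.array([*d,1]);return (o+d*(z-o[2])/d[2]).round(3)
print("mast foot",ray("top",260/1.4,379/1.4,0),"top",ray("top",158/1.4,387/1.4,.65))
print("grinder hood",ray("top",465/1.4,245/1.4,.2),ray("top",465/1.4,355/1.4,.15),"side top of it",ray("side",325/1.4,290/1.4,.2))
print("vice",ray("top",292/1.4,358/1.4,.1))
k=W(p,(-.095,0,.108))[0];b=W(p,(-.036,0,.134))[0];print(k,b)
for lab,P,q in [("knob%.2f"%f,[k[0],k[1],.089],quat(f)) for f in(-.43,.77,-.43+np.pi,.77-np.pi,-.43-np.pi,.77+np.pi)]+[("pre",[.3,0,.40],quat(0)),("pre2",[.4,.2,.4],quat(-.43))]:
    j=ik(P,q);print(lab,None if j is None else np.round(j,2))
for s in(1,-1):
  for th in(0,.3,.6,.75):
   for tt in(0,1):
    bp=W(p,hoodpt(np.hypot(.153,.042),np.arctan2(.042,.153)+th,0))[0]
    q=quat(.17+s*np.pi/2,th*tt); z=Ro.from_quat([q[1],q[2],q[3],q[0]]).apply([0,0,1])
    j=ik(bp+.014*z,q);print(s,th,tt,None if j is None else np.round(j,2))
E
```

```text
mast foot [0.345 0.518 0.   ] top [0.349 0.503 0.65 ]
grinder hood [0.625 0.03  0.2  ] [0.389 0.033 0.15 ] side top of it [0.504 0.077 0.2  ]
vice [0.392 0.423 0.1  ]
[0.43316945 0.24622768 0.108     ] [0.49131895 0.25620944 0.134     ]
knob-0.43 [ 0.83  0.25 -0.28  0.   -1.04  0.31]
knob0.77 [ 0.83  0.25 -0.28  0.   -1.04  1.51]
knob2.71 [ 0.83  0.25 -0.28  0.   -1.04 -2.83]
knob-2.37 [ 0.83  0.25 -0.28  0.   -1.04 -1.63]
knob-3.57 [ 0.83  0.25 -0.28  0.   -1.04 -2.83]
knob3.91 [ 0.83  0.25 -0.28  0.   -1.04 -1.63]
pre [ 0.54 -0.25  0.03  0.   -1.85  1.03]
pre2 [ 0.82  0.06  0.29  0.   -1.81  0.32]
1 0 0 [ 0.76  0.32 -0.09  0.   -1.16  2.55]
1 0 1 [ 0.76  0.32 -0.09  0.   -1.16  2.55]
1 0.3 0 [ 0.74  0.33  0.03  0.   -1.28  2.57]
1 0.3 1 [ 0.65  0.53  0.36 -0.14 -1.67  2.66]
1 0.6 0 [ 0.71  0.37  0.19  0.   -1.39  2.6 ]
1 0.6 1 [ 0.57  0.81  0.89 -0.28 -2.2   2.64]
1 0.75 0 [ 0.7   0.4   0.27  0.   -1.44  2.61]
1 0.75 1 [ 0.54  1.    1.28 -0.44 -2.53  2.5 ]
-1 0 0 [ 0.76  0.32 -0.09  0.   -1.16 -0.59]
-1 0 1 [ 0.76  0.32 -0.09  0.   -1.16 -0.59]
-1 0.3 0 [ 0.74  0.33  0.03  0.   -1.28 -0.57]
-1 0.3 1 [ 0.65  0.53  0.36 -0.14 -1.67 -0.48]
-1 0.6 0 [ 0.71  0.37  0.19  0.   -1.39 -0.54]
-1 0.6 1 [ 0.57  0.81  0.89 -0.28 -2.2  -0.5 ]
-1 0.75 0 [ 0.7   0.4   0.27  0.   -1.44 -0.53]
-1 0.75 1 [ 0.54  1.    1.28 -0.44 -2.53 -0.64]
```

```bash
python3 - <<'E'
from h import *
from workcell import *
k=W(p,(-.095,0,.089))[0]
s=current_ee_pos()
try:
    ctrl.move_linear([.2,-.40,.45],v=.25)
except ctrl.MotionError as e: print(e); ctrl.goto([.25,-.35,.45],quat(-.3))
ctrl.goto([.36,.05,.45],quat(-.43))
ctrl.goto([k[0],k[1],.20],quat(-.43))
print(current_time_s(),current_ee_pos(),current_joint_pos().round(2) if hasattr(current_joint_pos(),'round') else current_joint_pos(),current_contact_force())
a=shot("top","top1.npz");b=shot("side","side1.npz")
f=lambda i,x,y,w,h:cv2.resize(i[y:y+h,x:x+w,::-1],(400,400*h//w),interpolation=cv2.INTER_CUBIC)
cv2.imwrite("pics/a1.png",np.hstack([f(a,205,165,110,130),f(b,230,130,110,130)]))
E
```

```text
4.2583 [0.43390124 0.24604654 0.20127885] [ 0.83  0.16 -0.08  0.   -1.32  0.31] [-0.46319707  0.00953554  0.38675805]
```

View pics/a1.png

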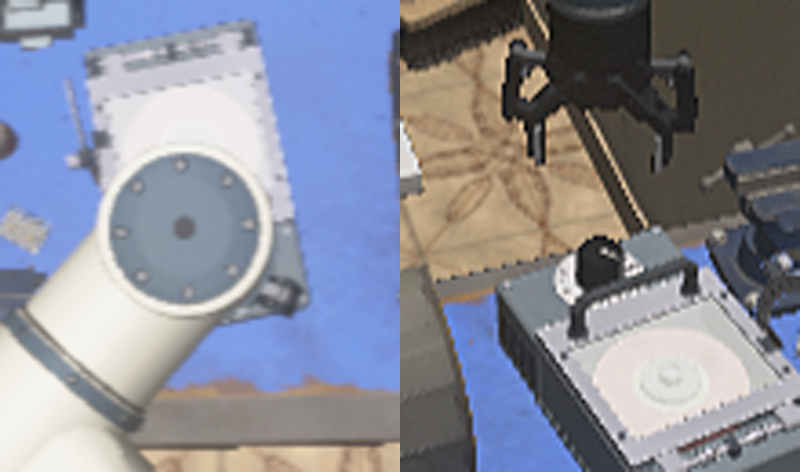

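The gripper hangs centred over the knob: in the side view the fingertips are at about (537,160) and (660,165), and the knob is at (600,262). I'll descend, grip and turn.

```bash
python3 - <<'E'
from h import *
from workcell import *
k=W(p,(-.095,0,.089))[0]
print(ctrl.move_linear(k,v=.1,guard=15),current_contact_force())
claw.close(grip_force=40)
print("w",current_width(),current_contact_force(),current_ee_pos())
j=np.array(current_joint_pos());j0=j.copy()
for n in range(4):
    j[5]=j0[5]+1.205*(n+1)/4; ctrl.move_joints(j)
    print(current_joint_pos()[5]-j0[5],current_contact_force(),current_wrist_torque())
claw.gripper_open()
ctrl.move_linear([k[0],k[1],.20],v=.2)
# back out of view of the cameras, towards the base
ctrl.goto([.33,.05,.40],quat(.17-np.pi/2))
print(current_time_s(),current_contact_force())
a=shot("top","top2.npz");b=shot("side","side2.npz")
f=lambda i,x,y,w,h:cv2.resize(i[y:y+h,x:x+w,::-1],(400,400*h//w),interpolation=cv2.INTER_CUBIC)
cv2.imwrite("pics/a2.png",np.hstack([f(a,235,215,60,60),f(b,265,185,60,60)]))
E
```

```text
False [-0.27429395 -0.32185362 -0.50002935]
w 0.03654799591557216 [-0.6980934   1.56463135  3.56110916] [0.4335867  0.24691557 0.08959512]
0.29746628457982366 [0.30302664 2.55994729 0.31705961] [ 1.14014094 -0.01394766  0.0608781 ]
0.5963669535463172 [-0.10102674  5.47615997  0.1362576 ] [1.98268139 0.18004123 0.04387316]
0.8974848332115388 [-0.6897278   6.91300772  0.33272884] [ 2.46725147  0.47769015 -0.00719464]
1.1986993761037943 [-2.43523938  8.26204805 -0.3008719 ] [2.87985611 0.9630204  0.03712604]
10.6667 [-0.22958833 -0.12091445 -0.06676527]
```

View pics/a2.png

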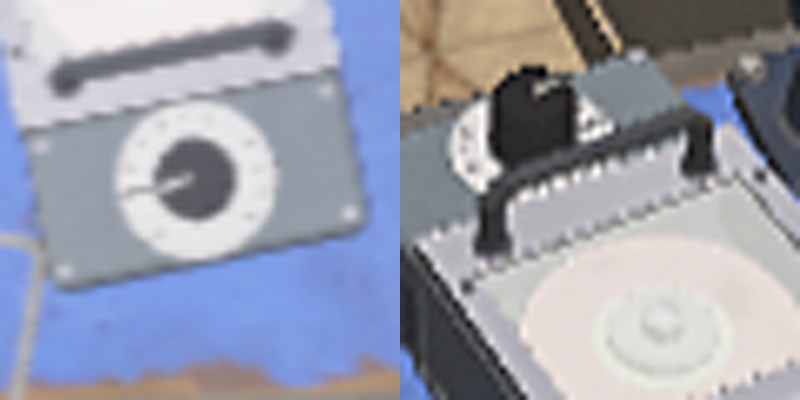

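The white pointer now runs from the knob hub at about (195,178) towards (155,188), and the long line is at about (130,191), so they look in line. I'll measure the residual.

```bash
python3 - <<'E'
from h import *
for f in("top0","top2"):
    im=np.load(f+".npz")["pixels"].astype(float).mean(2)
    cen=proj("top",W(p,(-.095,0,.119)))[0]
    yy,xx=np.mgrid[:420,:560]
    d=np.hypot(xx-cen[0],yy-cen[1])
    # dark-disc centre: fit disc+plate edges by centroid of weight with filled pointer
    m=(d<9)
    g=cv2.GaussianBlur(im,(0,0),.1)
    best=None
    from scipy.ndimage import map_coordinates as mc
    # disc centre = point maximising ring contrast r 4.8 vs 7
    t=np.linspace(0,2*np.pi,72,endpoint=False)
    for cx in np.arange(cen[0]-3,cen[0]+3,.1):
      for cy in np.arange(cen[1]-3,cen[1]+3,.1):
        s=lambda r:mc(im,[cy+r*np.sin(t),cx+r*np.cos(t)],order=1)
        q=np.median(s(7.2))-s(7.2).std()-s(4.6).std()-np.median(s(4.6))
        if best is None or q>best[0]:best=(q,cx,cy)
    _,cx,cy=best
    w=np.where(np.hypot(xx-cx,yy-cy)<4.6,np.clip(im-90,0,None),0)
    u=np.array([(w*(xx-cx)).sum(),(w*(yy-cy)).sum()])/w.sum()
    r=lambda P:proj("top",W(p,P))
    L=r([(-.095,0,.119),(-.095,.012,.119),(-.083,0,.119)]);A=np.c_[L[1]-L[0],L[2]-L[0]]
    s=np.linalg.solve(A,u);print(f,cen,(cx,cy),u,"v",2.356-np.arctan2(s[0],s[1])*-1-np.pi/2, "t from x",np.arctan2(s[0],s[1]))
    # long line: darkest direction on the dial r 8.5..10.5
    tt=np.linspace(0,2*np.pi,360,endpoint=False);prof=sum(mc(im,[cy+rr*np.sin(tt),cx+rr*np.cos(tt)],order=1) for rr in(7.5,8.5,9.5))
    ll=tt[np.argsort(prof)[:8]];print(" dark dirs deg",np.degrees(ll),"pointer deg",np.degrees(np.arctan2(u[1],u[0]))%360,"left deg",np.degrees(np.arctan2(*(A[:,0][::-1])))%360)
E
```

```text
top0 [263.2847821  241.27436047] (np.float64(263.7847820983529), np.float64(241.3743604677633)) [-1.24530384 -1.52218655] v 1.2798478228225707 t from x 0.49464414961746744
 dark dirs deg [169. 168. 170. 167. 171. 166. 172. 165.] pointer deg 230.71333327938555 left deg 168.84955359072248
top2 [263.2847821  241.27436047] (np.float64(263.7847820983529), np.float64(241.4743604677633)) [-1.85813824  0.17672277] v 2.256057812697961 t from x 1.4708541394928578
 dark dirs deg [169. 170. 168. 171. 167. 172. 166. 173.] pointer deg 174.56708677378887 left deg 168.84955359072248
```

```bash
python3 - <<'E'
from h import *
a,b=[np.load(f+".npz")["pixels"].astype(float).mean(2) for f in("top0","top2")]
D=b-a;cx,cy=263.75,241.4;x0,y0=255,233
print(np.round(b[y0:y0+17,x0-4:x0+17]).astype(int))
yy,xx=np.mgrid[:420,:560];m=np.hypot(xx-cx,yy-cy)<6.5
for s,n in((1,"final"),(-1,"init")):
    w=np.where(m,np.clip(s*D-15,0,None),0)*1.0
    u=np.array([(w*(xx-cx)).sum(),(w*(yy-cy)).sum()])/w.sum()
    c=np.array([[((w*(xx-cx-u[0])*(yy-cy-u[1])).sum()),0]]);
    X=np.c_[(xx-cx-u[0])[m],(yy-cy-u[1])[m]];ev,V=np.linalg.eigh((X*w[m][:,None]).T@X)
    print(n,u,np.degrees(np.arctan2(u[1],u[0]))%360,"axis",np.degrees(np.arctan2(V[1,1],V[0,1]))%180)
E
```

```text
[[157 159 159 162 182 216 227 220 213 230 231 230 231 231 226 221 230 231
  231 230 224]
 [159 160 161 174 209 228 230 225 221 230 230 228 227 227 229 231 231 231
  230 230 230]
 [160 160 168 200 226 228 231 231 231 230 220 197 184 179 203 221 226 230
  231 231 229]
 [160 162 187 222 222 217 230 232 228 210 148 114 112 108 113 130 178 224
  230 231 222]
 [160 166 199 229 230 230 232 229 211 153 107  95  95  96  96  97 115 159
  211 230 230]
 [162 177 213 230 233 233 232 213 136 105  96  96  94  94  96  95  98 117
  176 225 231]
 [163 188 215 222 231 233 228 199 112  95  95  95  95  95  94  93  93  96
  129 196 230]
 [162 189 217 216 223 231 216 151 104  97  96 104 106  96  95  94  94  92
  109 177 227]
 [164 199 229 231 232 232 212 129 107 120 126 140 147 102  94  94  93  95
  105 172 228]
 [164 201 230 230 229 227 210 151 150 190 196 162 127  96  93  94  93  90
   96 171 228]
 [163 193 213 184 179 176 176 170 173 159 122 105  97  94  93  93  92  91
  110 183 229]
 [160 173 189 194 217 227 222 185 121 104  95  93  94  94  92  92  93  95
  142 210 229]
 [160 175 211 228 231 231 230 216 156 107  96  93  94  94  92  92  90 104
  174 226 230]
 [157 165 198 229 232 233 233 230 212 150 106  95  95  95  89  87 106 155
  211 230 230]
 [158 160 179 216 229 231 230 230 227 217 177 135 119 107 113 141 190 223
  228 229 219]
 [157 159 170 202 226 230 231 231 231 231 229 225 217 197 208 224 227 229
  230 230 229]
 [157 159 162 180 215 229 230 224 221 230 231 230 229 228 229 231 231 232
  230 230 229]]
final [-3.31038647  0.7489533 ] 167.25182237861407 axis 164.139384543998
init [-2.25691563 -2.65242047] 229.6059025999253 axis 52.01637494668791
```

```bash
python3 - <<'E'
from h import *
from scipy.optimize import differential_evolution as DE
for cam,R in(("top",5.2),("side",5.0)):
    a,b=[np.load(cam+f+".npz")["pixels"].astype(float).mean(2) for f in "02"]
    P=W(p,[(-.095,0,.119),(-.085,0,.119),(-.095,.01,.119)]);q=proj(cam,P);c0=q[0];A=np.linalg.inv(np.c_[q[1]-q[0],q[2]-q[0]]/10) # mm per px
    x0,y0=int(c0[0])-9,int(c0[1])-9;K=5
    g=np.arange(18*K);X,Y=np.meshgrid(x0+(g+.5)/K-.5,y0+(g+.5)/K-.5)
    D=(b-a)[y0:y0+18,x0:x0+18]
    def model(t):
        dx,dy,v0,vf,r0,r1,w,s,=t
        l=np.einsum("ij,jkl->ikl",A,np.array([X-c0[0]-dx,Y-c0[1]-dy]))
        o=0
        for v,sg in((vf,1),(v0,-1)):
            th=2.356-v;e=l[0]*np.cos(th)+l[1]*np.sin(th);n=-l[0]*np.sin(th)+l[1]*np.cos(th)
            o=o+sg*1.0*((e>r0)&(e<r1)&(abs(n)<w/2))
        o=cv2.GaussianBlur(o,(0,0),s*K)
        return o.reshape(18,K,18,K).mean((1,3))
    c=q[0];yy,xx=np.mgrid[y0:y0+18,x0:x0+18]
    L=np.einsum("ij,jkl->ikl",A,np.array([xx-c[0],yy-c[1]],float));mask=np.hypot(*L)<20
    def cost(t):
        m=model(t);mm=m[mask];d=D[mask];k=(mm@d)/(mm@mm+1e-9);return ((d-k*mm)**2).sum()
    for fixed in(None,1.2):
        f=cost if fixed is None else (lambda t:cost([*t[:3],t[2]-fixed,*t[4:]]))
        r=DE(f,[(-2,2),(-2,2),(1.5,2.3),(.4,1.2),(-1,10),(10,18),(1,4),(.3,.9)],seed=1,maxiter=60,popsize=10,tol=1e-6)
        print(cam,fixed,r.x.round(3),r.fun/ (D[mask]**2).sum())
E
```

```text
top None [-0.05  -0.287  1.9    0.58  -0.236 15.468  3.95   0.498] 0.06066362397639063
top 1.2 [ 0.289 -0.166  1.842  1.117  2.894 16.324  3.935  0.487] 0.06000695244700812
side None [-0.023 -0.724  1.76   0.752  3.745 17.525  1.424  0.39 ] 0.08601130206468086
side 1.2 [ 0.618 -0.716  1.868  1.174  1.272 15.682  1.615  0.43 ] 0.09660205939984003
```

```bash
cat > kf.py <<'E'
from h import *
from scipy.optimize import differential_evolution as DE
def setup(cam,fa,fb):
    a,b=[np.load(cam+f+".npz")["pixels"].astype(float).mean(2) for f in (fa,fb)]
    q=proj(cam,W(p,[(-.095,0,.119),(-.085,0,.119),(-.095,.01,.119)]));c0=q[0];A=np.linalg.inv(np.c_[q[1]-q[0],q[2]-q[0]]/10)
    x0,y0=int(c0[0])-9,int(c0[1])-9;K=5;g=np.arange(18*K);X,Y=np.meshgrid(x0+(g+.5)/K-.5,y0+(g+.5)/K-.5)
    D=(b-a)[y0:y0+18,x0:x0+18];yy,xx=np.mgrid[y0:y0+18,x0:x0+18]
    mask=np.hypot(*np.einsum("ij,jkl->ikl",A,np.array([xx-c0[0],yy-c0[1]],float)))<19
    def cost(dx,dy,v0,vf,r0,r1,w,s):
        l=np.einsum("ij,jkl->ikl",A,np.array([X-c0[0]-dx,Y-c0[1]-dy]));o=0
        for v,sg in((vf,1),(v0,-1)):
            th=2.356-v;e=l[0]*np.cos(th)+l[1]*np.sin(th);n=-l[0]*np.sin(th)+l[1]*np.cos(th)
            o=o+sg*1.0*((e>r0)&(e<r1)&(abs(n)<w/2))
        m=cv2.GaussianBlur(o,(0,0),s*K).reshape(18,K,18,K).mean((1,3))[mask];d=D[mask]
        k=(m@d)/(m@m+1e-9);return ((d-k*m)**2).sum()/(d**2).sum()
    return cost
E
python3 - <<'E'
from kf import *
ct,cs=setup("top","0","2"),setup("side","0","2")
for fx in(None,1.2):
    f=lambda t:(lambda vf:ct(t[0],t[1],t[4],vf,*t[6:])+cs(t[2],t[3],t[4],vf,*t[6:]))(t[5] if fx is None else t[4]-fx)
    r=DE(f,[(-2,2)]*4+[(1.5,2.3),(.4,1.2),(-1,8),(11,18),(1,4),(.3,.8)],seed=2,maxiter=80,popsize=8,tol=1e-6);print(fx,r.x.round(3),r.fun)
for vf in(.58,.65,.72,.785,.85):
    f=lambda t:ct(t[0],t[1],t[4],vf,*t[5:])+cs(t[2],t[3],t[4],vf,*t[5:])
    r=DE(f,[(-2,2)]*4+[(1.5,2.3),(-1,8),(11,18),(1,4),(.3,.8)],seed=2,maxiter=40,popsize=6,tol=1e-6);print(vf,r.x.round(2),round(r.fun,4))
E
```

```text
None [ 0.306 -0.157  0.463 -0.738  1.843  0.663  1.422 16.761  3.706  0.411] 0.16132471597434545
1.2 [ 0.269 -0.171  0.518 -0.735  1.848  0.465  1.952 16.219  2.428  0.473] 0.16315908852078043
0.58 [-0.05 -0.37  0.88 -0.65  1.88 -0.24 15.3   1.15  0.54] 0.1877
0.65 [ 0.26 -0.19  0.57 -0.72  1.84  1.79 16.34  3.51  0.43] 0.1649
0.72 [ 0.42 -0.04  0.39 -0.73  1.82  2.08 16.62  3.42  0.44] 0.1739
0.785 [ 0.94  0.17 -0.17 -0.8   1.78  4.85 17.76  3.3   0.42] 0.1783
0.85 [ 1.    0.32 -0.37 -0.87  1.77  5.02 17.85  3.42  0.45] 0.2177
```

The joint fit of both cameras puts the knob at about 0.66 (it turned 1.18, against 1.20 commanded). That is about 0.12 past the line, so I'll regrip and turn it back by 0.12.

```bash
cat > go.py <<'E'
from h import *
from workcell import *
k=W(p,(-.095,0,.089))[0]
ctrl.goto([k[0],k[1],.20],quat(.23))
print(ctrl.move_linear(k,v=.1,guard=15))
claw.close(grip_force=40)
j=np.array(current_joint_pos());s=j[5]
j[5]-=.125;ctrl.move_joints(j)
print(current_width(),current_joint_pos()[5]-s,current_contact_force(),current_wrist_torque())
claw.gripper_open()
ctrl.move_linear([k[0],k[1],.20],v=.2)
ctrl.goto([.33,.05,.40],quat(.17-np.pi/2))
print(current_time_s())
shot("top","top3.npz");shot("side","side3.npz")
E
python3 go.py; python3 - <<'E'
from kf import *
ct,cs=setup("top","0","3"),setup("side","0","3")
for b in((.4,1.2),(.6,1.0)):
    f=lambda t:ct(t[0],t[1],t[4],t[5],*t[6:])+cs(t[2],t[3],t[4],t[5],*t[6:])
    r=DE(f,[(-2,2)]*4+[(1.5,2.3),b,(-1,8),(11,18),(1,4),(.3,.8)],seed=2,maxiter=80,popsize=8,tol=1e-6);print(r.x.round(3),r.fun)
t=r.x
# with same centres as the first fit
f=lambda u:ct(.3,-.16,u[0],u[1],*t[6:])+cs(.48,-.74,u[0],u[1],*t[6:])
print(DE(f,[(1.5,2.3),(.4,1.2)],seed=1).x)
E
```

```text
False
0.03625534634843431 -0.12188281275799562 [-0.74364625 -0.21051613  0.78462307] [0.02778662 0.30460068 0.01681308]
16.525
[ 0.411 -0.181  0.465 -0.73   1.832  0.805  1.948 16.904  1.737  0.494] 0.3378824583477909
[ 0.406 -0.044  0.591 -0.724  1.854  0.835 -0.428 17.538  1.577  0.492] 0.33915896992285655
[1.84517341 0.82444578]
```

Knob now reads about 0.80–0.82 (target 0.785), which is good. Next I'll grasp the bow handle and raise it partway.

```bash
cat > hood.py <<'E'
from h import *
from workcell import *
r0,a0=np.hypot(.153,.042),np.arctan2(.042,.153)
def bar(th): return W(p,hoodpt(r0,a0+th,0))[0]
Q=quat(.17-np.pi/2)
def arc(th0,th1,off,v=.06,step=.075):
    for th in np.linspace(th0,th1,max(2,int(np.ceil(abs(th1-th0)/step))+1))[1:]:
        ctrl.move_linear(bar(th)+off,v=v)
        print("th%.3f"%th,np.round(current_contact_force(),1),np.round(current_wrist_torque(),2),"w",round(current_width(),4))
E
python3 - <<'E'
from hood import *
b=bar(0);off=np.array([0,0,-.015])
ctrl.goto([b[0],b[1],.20],Q)
print(ctrl.move_linear(b+off,v=.1,guard=12),current_ee_pos()-b,current_contact_force())
claw.close(grip_force=70)
f=current_contact_force();e=current_ee_pos();print("w",current_width(),f,e-b-off)
if current_width()>.008 and np.linalg.norm(f)<20:
    arc(0,.30,off)
print(current_time_s())
shot("top","top4.npz");s=shot("side","side4.npz")
cv2.imwrite("pics/a4.png",cv2.resize(s[165:255,270:360,::-1],None,fx=6.5,fy=6.5,interpolation=cv2.INTER_CUBIC))
E
```

```text
False [ 0.00047653  0.00022605 -0.01418093] [-0.40492797 -0.53946087  1.33741336]
w 0.008303220229825716 [-6.44424396 -0.20413109  3.60911283] [-0.00082005 -0.00016771  0.00010267]
th0.075 [-5.8  1.5 -9.1] [0.53 2.   0.07] w 0.0086
th0.150 [-7.7  1.4 -6.6] [0.44 2.76 0.03] w 0.0085
th0.225 [ -7.7   2.2 -10.1] [0.52 3.1  0.01] w 0.0081
th0.300 [-11.1   0.5  -6.4] [0.47 3.78 0.01] w 0.0081
20.925
```

View pics/a4.png

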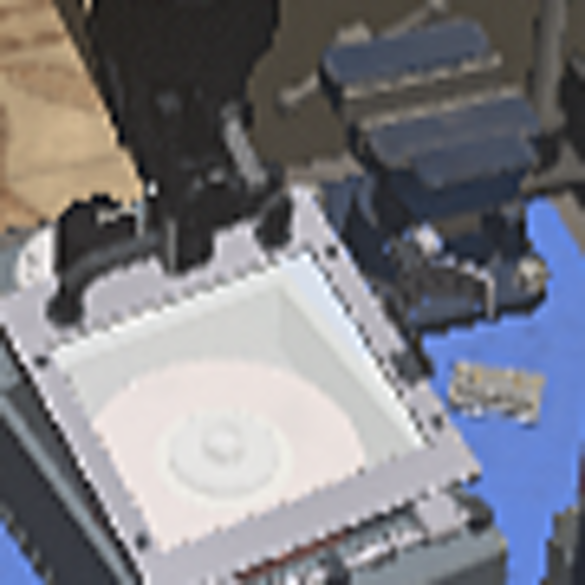

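In the side crop the hood is partly open with the fingers on the bar at about (190,235). The pointer is near (405,360) and the index and its thumbscrew near (425,240). I'll enlarge the index area in both cameras with the model's predictions beside it.

```bash
python3 - <<'E'
from h import *
k=16
def cr(f,x,y,w,h,n,th):
    i=np.load(f+".npz")["pixels"][y:y+h,x:x+w,::-1]
    o=cv2.resize(i,None,fx=k,fy=k,interpolation=cv2.INTER_CUBIC)
    q=lambda P:[tuple(np.int32(np.round((a-[x,y]+.5)*k))) for a in proj(n,W(p,P))]
    for s in np.arange(.4,.81,.1):
        a,b=q([hoodpt(.109,s+.16,.088),hoodpt(.12,s+.16,.088)]);cv2.line(o,a,b,(0,255,255) if abs(s-.6)<.01 else (255,0,255),1)
    a,b=q([hoodpt(.09,th+.16,.084),hoodpt(.104,th+.16,.084)]);cv2.line(o,a,b,(0,255,0),1)
    return o
A=np.hstack([cr("top0",218,185,24,36,"top",0),cr("side0",322,192,25,36,"side",0)])
cv2.imwrite("pics/ix.png",A[:,:800]);print(A.shape)
E
```

```text
(576, 784, 3)
```

View pics/ix.png

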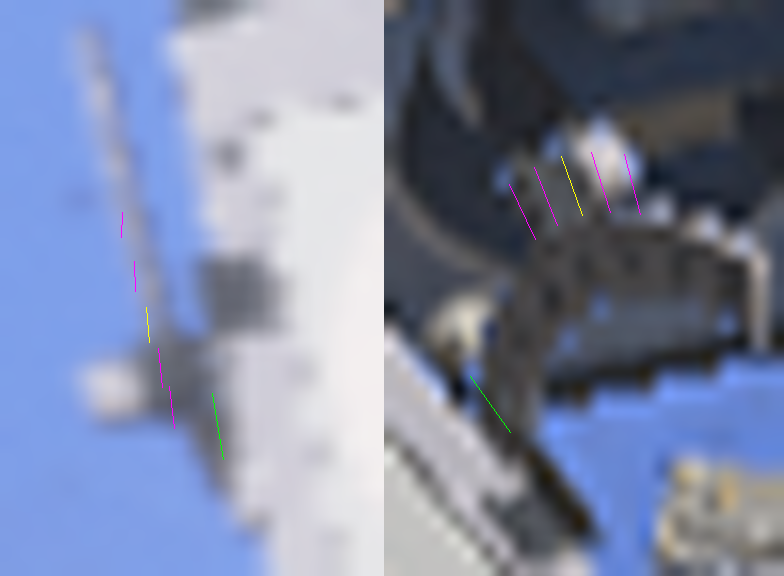

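```bash
python3 - <<'E'
from h import *
pt,ps=np.array([.5254,.2603,.170]),np.array([.5281,.2643,.169])
def tri(ut,us):
    g=least_squares(lambda l:np.r_[proj("top",W(pt,l))[0]-ut,proj("side",W(ps,l))[0]-us],[.03,.09,.15]);return g.x,g.fun
T=lambda u,v:np.array([218+u/16-.5,185+v/16-.5]);S=lambda u,v:np.array([322+(u-384)/16-.5,192+v/16-.5])
for n,a,b in(("screw",T(112,390),S(603,160)),("block",T(180,378),S(545,184)),("pointer",T(240,295),S(527,515)),("arc back top",T(90,40),S(757,255)),):
    l,r=tri(a,b);d=np.array([.117-l[0],l[2]-.092]);print(n,l.round(4),"r",np.hypot(*d).round(4),"ang",np.arctan2(d[1],d[0]).round(3),"idx",(np.arctan2(d[1],d[0])-.16).round(3),r.round(2))
E
```

```text
screw [0.0249 0.0985 0.1656] r 0.1179 ang 0.674 idx 0.514 [ 0.23  0.07  0.22 -0.03]
block [0.025  0.0859 0.1654] r 0.1177 ang 0.674 idx 0.514 [ 0.03  0.01  0.03 -0.  ]
pointer [0.0474 0.0747 0.1078] r 0.0714 ang 0.223 idx 0.063 [ 0.6   0.18  0.55 -0.06]
arc back top [0.0861 0.0873 0.1996] r 0.1119 ang 1.291 idx 1.131 [ 0.22  0.07  0.21 -0.03]
```

The triangulated index agrees with its known geometry: the screw is at r = 0.118, y = 0.0985, giving an index of about 0.51. I'll check the hood angle by photometric tracking at the commanded 0.30, then go to 0.51 and check again.

```bash
cat > ang.py <<'E'
from h import *
from scipy.ndimage import map_coordinates as mc
ps=np.array([.5281,.2643,.169]);pt=np.array([.5254,.2603,.170])
def angle(cam,f,pp,reg):
    a=np.load(cam+"0.npz")["pixels"].astype(float).mean(2);b=np.load(f)["pixels"].astype(float).mean(2)
    X,Y=np.meshgrid(*reg);P=np.c_[X.ravel(),Y.ravel(),0*X.ravel()+.1005]
    s=lambda im,L:(lambda q:mc(im,[q[:,1],q[:,0]],order=1))(proj(cam,W(pp,L)))
    A=s(a,P);ths=np.arange(.0,.9,.005);c=[]
    for t in ths:
        dx,dz=.117-P[:,0],P[:,2]-.092;r,g=np.hypot(dx,dz),np.arctan2(dz,dx)+t
        B=s(b,np.c_[.117-r*np.cos(g),P[:,1],.092+r*np.sin(g)]);c.append(np.corrcoef(A,B)[0,1])
    i=int(np.argmax(c));return ths[i],round(c[i],3)
R={"right strip":(np.arange(-.05,.11,.0015),np.arange(-.095,-.055,.0015)),"left strip":(np.arange(-.0,.11,.0015),np.arange(.055,.085,.0015)),"front":(np.arange(-.055,-.015,.0015),np.arange(-.085,-.03,.0015))}
def rep(n):
    for k,v in R.items(): print(n,k,"side",angle("side",f"side{n}.npz",ps,v),"top",angle("top",f"top{n}.npz",pt,v))
E
python3 - <<'E'
from hood import *
from ang import rep
rep(4)
off=np.array([0,0,-.015])
arc(.30,.514,off)
ctrl.hold(.5)
print(current_time_s(),current_ee_pos()-bar(.514)-off)
shot("top","top5.npz");s=shot("side","side5.npz");rep(5)
cv2.imwrite("pics/a5.png",cv2.resize(s[165:255,270:360,::-1],None,fx=6.5,fy=6.5,interpolation=cv2.INTER_CUBIC))
E
```

```text
4 right strip side (np.float64(0.29), np.float64(0.902)) top (np.float64(0.28500000000000003), np.float64(0.919))
4 left strip side (np.float64(0.28), np.float64(0.914)) top (np.float64(0.0), np.float64(-0.303))
4 front side (np.float64(0.29), np.float64(0.851)) top (np.float64(0.365), np.float64(0.566))
th0.371 [-13.7   1.3  -3.8] [0.34 4.57 0.01] w 0.0083
th0.443 [-14.4   1.6  -3.6] [0.37 5.4  0.03] w 0.0083
th0.514 [-17.9   0.2  -0.1] [ 0.2   6.16 -0.  ] w 0.0086
22.55 [-0.00374767 -0.00055856 -0.00040348]
5 right strip side (np.float64(0.495), np.float64(0.907)) top (np.float64(0.505), np.float64(0.86))
5 left strip side (np.float64(0.47500000000000003), np.float64(0.913)) top (np.float64(0.49), np.float64(-0.262))
5 front side (np.float64(0.49), np.float64(0.698)) top (np.float64(0.48), np.float64(0.55))
```

View pics/a5.png

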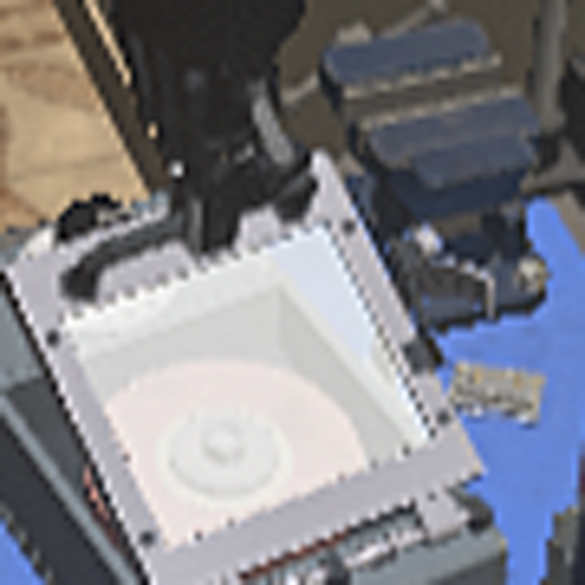

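Tracking and arm kinematics agree on about 0.495, because the arm sags slightly under the spring. I'll trim it up by 0.02 while easing the radial preload.

```bash
python3 - <<'E'
from hood import *
from ang import rep
off=np.array([0,0,-.015])
ctrl.move_linear(bar(.514)+off+[.0004*np.cos(.17),.0004*np.sin(.17),.004],v=.03)
ctrl.hold(1.0)
print(current_time_s(),current_ee_pos()-bar(.514)-off,current_contact_force(),current_width())
t=shot("top","top6.npz");s=shot("side","side6.npz");rep(6)
f=lambda i,x,y,w,h:cv2.resize(i[y:y+h,x:x+w,::-1],(400,400*h//w),interpolation=cv2.INTER_CUBIC)
cv2.imwrite("pics/a6.png",np.hstack([f(t,195,165,100,120),f(s,310,185,50,60)]))
E
```

```text
23.9333 [-1.16763896e-03 -8.53376898e-05  2.52317995e-03] [ -7.17325757   1.43312237 -11.22518714] 0.008632810454929769
6 right strip side (np.float64(0.52), np.float64(0.905)) top (np.float64(0.525), np.float64(0.841))
6 left strip side (np.float64(0.505), np.float64(0.909)) top (np.float64(0.54), np.float64(-0.275))
6 front side (np.float64(0.525), np.float64(0.677)) top (np.float64(0.505), np.float64(0.517))
```

View pics/a6.png

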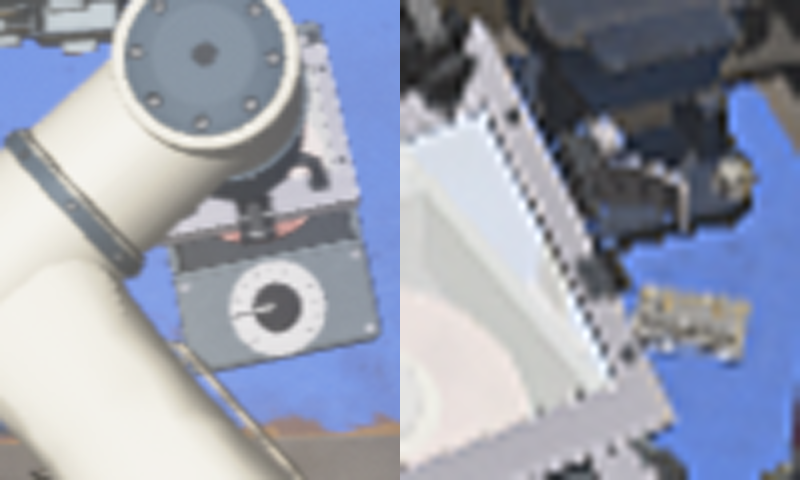

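The hood reads about 0.52 against the index at about 0.51. The load is now purely the spring (about 13 N along the arc), and the knob pointer at (245,315) still sits in line with its long mark. Handing in.

```bash
python3 - <<'E'
from workcell import *
ctrl.close_job();print(current_time_s(),current_contact_force(),current_width())
E
```

```text
the job is handed in; nothing more can be done
the job is handed in; nothing more can be done
```

The job is handed in: the speed knob is back at its long line and the gripper is holding the hood open at the index. It took about 24 s on the robot's clock, and `close_job` gave no verdict.

- **Knob:** I turned it with the hood shut. The first turn went about 0.12 rad past the long line, so I regripped and turned it back. The last fit from both cameras gave 0.80 to 0.83 rad against 0.785. That fit was poorer than the first one, but the pointer looked in line with the long mark in the final top view.
- **Hood:** I gripped the bow handle and raised it along its arc. The index triangulated to 0.514 rad, and I put that reading at about ±0.02. After a small trim, image tracking gave 0.505 to 0.525 and the arm's own position about 0.52. I left out two top-camera tracks: one failed because the arm hid that edge, and the other matched poorly.
- **Forces:** The hold force was about 13 N, which is just the spring pulling along the arc.
- **Grip width:** The gripper reads 8.6 mm on the 11 mm bar, which I can't explain. The reading stayed between 8.1 and 8.6 mm throughout the lift.
- **Surroundings:** No approach tripped the contact guard, and the clipper blade looked unmoved. I did not measure the stick, bottle or bush afterwards.

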